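Rewind a tape cartridge in the hand-cranked rewinder

ROBOT

A 6-joint arm with a two-finger parallel gripper is mounted at the origin on a cart in front of the work surface, level with it; the furniture and walls round the work are solid. World frame = base frame: x ahead of the robot, y to its left, z up, the work surface at z = 0. Lengths are in m, angles in rad, forces in N, time in s.
With the tool pointing down it reaches from about 0.3 to 0.825 m from the base axis. Payload 5.4 kg.
Tool frame: the origin (TCP) lies at the very end of the fingers, on their centre line; the grasp point (between the pads) lies 19 mm behind it; z points along the fingers, x is the direction in which the jaws open and shut, and the axes are right-handed (so a half turn about z gives the same grasp; the last joint's range is limited). The gripper opens to 92 mm and grips with 3 to 60 N. Pads are 20 mm wide; open, the fingers measure 128 mm over their backs; the gripper's body (75 mm by 189 mm) begins 69 mm behind the grasp point.
Start: joints at [1.062, 0.158, 1.597, -0, 1.386, -0.21], TCP at [0.169, 0.55, 0.215] pointing down, gripper open.
Joint ranges: [-2.91, 2.91], [-0.94, 2.29], [0.18, 2.7], [-1.29, 4.43], [0.17, 2.64], [-3, 3]. Speed limits (rad/s): [2.57, 2.57, 3.14, 3.14, 3.14, 3.14].

INTERFACE

Orientations are given as a rotation vector (axis times angle).
In Python, from workcell import bot gives the robot as it stands. Calls block until the motion is done:
- bot.goto(position, orientation): joint-space move of the TCP to a pose.
- bot.line_to(position, rot=None, max_speed=0.15): straight line of the TCP; rot=None keeps the orientation; max_speed is the mean speed in m/s.
- bot.set_joints(angles): joint-space move.
- bot.set_gripper(opening, newtons=None): opening from 0.0 (shut) to 1.0 (fully open); newtons is the grip in N (None keeps the last); returns when the fingers have stopped.
- bot.hold(seconds).
- bot.inverse_kinematics(position, orientation): joint angles nearest the present ones, or None.
- bot.read_camera(name): name is "scene" or "top" or "wrist"; returns a dict with "pixels" (420x560x3 uint8, blue, green, red), "fx", "fy", "cx", "cy" (pixels), "R" (3x3) and "t" (3): a world point X has camera coordinates R X + t. Camera axes: x right, y down, z forward; pixel columns grow to the right and rows downward; lengths in m; the calibration is good to about 2 mm. The wrist camera is an equidistant fisheye: a pixel r from the principal point sees the ray r / f radians off the axis. A picture is of the moment at which its call begins. There is no depth.
A pose or a line that the arm cannot do raises bot.MotionError and nothing moves.
- bot.job_done(): hands the job in, once; it reports no verdict.
Readings, each from a call of its own:
- bot.current_clock(): time.
- bot.current_joints(): joint angles.
- bot.current_joint_vel(): joint speeds.
- bot.current_effort(): joint torques, N m.
- bot.current_ee_pos(): TCP position.
- bot.current_tool_rot(): TCP orientation.
- bot.current_contact_force(): force on the tool from outside, world axes, zero at the start.
- bot.current_ft_torque(): the same for the moment, N m.
- bot.current_opening(): opening from 0.0 (shut) to 1.0 (fully open).
Only numpy, scipy, OpenCV 4.12 (cv2) and the standard library are available. Lean on these libraries where they do the work, as an engineer would, in place of code of your own. Each camera call takes 0.05 s, during which the arm holds its last target.

TASK

Press the lid of the tape rewinder fully shut so that its catch snaps in, then take the lid by its rib and tug it gently upward to check that the catch held (press it again if it gives). Then turn the crank clockwise, as seen from above, until its resistance suddenly drops away because the tape has come off the other reel, and stop there, within about half a turn. Leave the lid shut, let go, and do not push the loose desk things about.

Things in the scene. Friction and masses are not known exactly. Their poses are not given: they have to be found in the camera images.
- rewinder: the tape rewinder, a grey plastic case fixed to the desk, 160 (x) x 240 (y) x 65 mm high, origin at the centre of its underside, x pointing to its back, y to its left. Left half: open bay holding a black cartridge, under a black lid. Right half: closed gear case, flat top 65 mm high, with the crank on it
- lid_hinge (a point): middle of the lid's hinge line, which runs along the rewinder's y axis 60 mm behind and 60 mm to the left of its centre, 66 mm above the desk. The lid is 106 mm wide (y) and reaches 120 mm forward from here; shut, its top is 73 mm above the desk
- lid (a joint): lid angle in rad: 0 shut, grows as its front edge rises; a stiff hinge, it stays where left. From about 0.12 to 0.03 a spring catch resists: 8 to 18 N of push on the rib snaps it in. Caught, the lid has about 0.02 rad of play, then holds against an upward pull of 10 N; a lid not caught keeps lifting under a few N
- lid_rib (a point): centre of the top face of the lid's rib: an upright black grip 16 mm thick (x) x 28 mm wide (y), standing 28 mm above the lid, 92 mm in front of the hinge line. With the lid shut its top is 101 mm above the desk. It swings and tilts with the lid, so pinched across its 28 mm width it can pivot between the fingers; pinched across its thickness it feels stiff
- axle (a point): point on the crank's vertical axis, 109 mm above the desk, level with the middle of the knob (the crank's centre and steel arm are lower, at most 90 mm above the desk); 60 mm to the right of the rewinder's centre
- knob (a point): middle of the crank's knob: an upright black round grip 18 mm in diameter, 43 mm tall (86 to 129 mm above the desk), 40 mm from the axis. It spins freely on its pin, so a gripper holding it need not turn with the crank
- crank (a joint): crank angle in rad, 0 at the start, growing clockwise as seen from above. While the tape winds, the knob resists with some 8 to 12 N along its circle, jerkily; once the tape has come off (after some 2 to 4 turns, different each time and not visible) with less than 1 N. It can be over-wound
- leader (a joint): tape leader inside the case, not visible, in m: 0 while winding, 0.0001 when the tape comes off, then 0.0004 more for each further turn of the crank; turning back does not undo it. Too small a reading to be judged well through the measuring noise
- calculator: loose desk calculator, 152 x 98 x 21 mm, a bystander, origin under its centre
- stapler: loose stapler, 141 x 36 x 47 mm, a bystander to the right of the rewinder, origin under its centre
- correction_bottle: loose small bottle, 30 mm in diameter and 74 mm tall, a bystander, origin under its centre
- mouse: loose computer mouse, 108 x 60 x 38 mm, a bystander, origin under its centre

How it is judged:
By the outcome, as a careful person would: the job done as asked, in the order asked, and still so for the second after the job is handed in, with the robot touching nothing.
It also fails if it takes over 72 s, if anything falls off the work surface, if the arm or the gripper's body presses on something with over 40 N, if the wrist force passes 120 N, or if a joint passes its speed limit or range.

## Working session

There is one attempt and no reset: what is moved stays moved. The work goes in short steps, each a Python script; the robot and the scene stay as the last script left them, time stands still between calls to the robot, and variables do not carry over. Pictures are saved under pics/ and viewed, and the job is handed in when it is done.

```bash
mkdir -p pics; ls; python3 - <<'E'
from workcell import bot
import cv2
for n in ["scene","top","wrist"]:
    c=bot.read_camera(n); cv2.imwrite(f"pics/{n}0.png",c["pixels"]); print(n,c["fx"],c["fy"],c["cx"],c["cy"],c["R"],c["t"])
print(bot.current_clock(),bot.current_ee_pos(),bot.current_tool_rot(),bot.current_contact_force(),bot.current_opening())
E
```

```text
pics
scene 399.6360822539516 399.6360822539516 277.86514887633297 209.99447778832416 [[ 0.76535962 -0.64356844  0.00665725]
 [-0.45063657 -0.54324439 -0.70838705]
 [ 0.45951206  0.53917084 -0.70579279]] [-0.42540026  0.2404962   0.9841271 ]
top 448.27221616021285 448.27221616021285 282.29265093810733 201.87347088884906 [[ 0.06440315 -0.99792271  0.00157913]
 [-0.9779463  -0.06342882 -0.198992  ]
 [ 0.1986788   0.01127141 -0.97999984]] [-0.11805588  0.49080267  1.28214708]
wrist 325.19226210127806 325.19226210127806 277.1936917681208 212.59898834774063 [[ 0.29497968  0.95550129 -0.00206832]
 [ 0.92104964 -0.28376649  0.26672858]
 [ 0.25427258 -0.08058453 -0.96376947]] [-0.57436122 -0.02951449  0.39237958]
0.15 [0.16904049 0.54910686 0.21385008] [ 2.52684048e+00  1.86573397e+00 -2.01611759e-03] [ 0.01565827 -0.21169099  0.25237606] 1.0001886361549341
```

View pics/scene0.png

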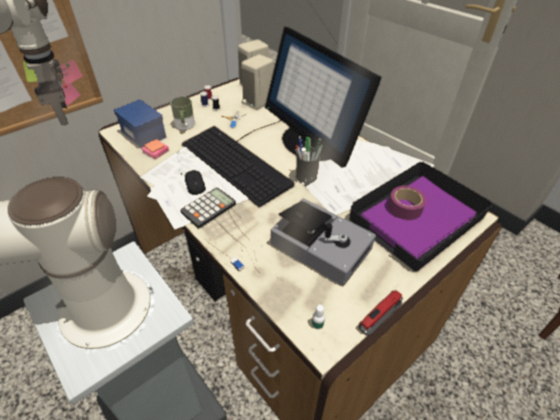

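View pics/top0.png

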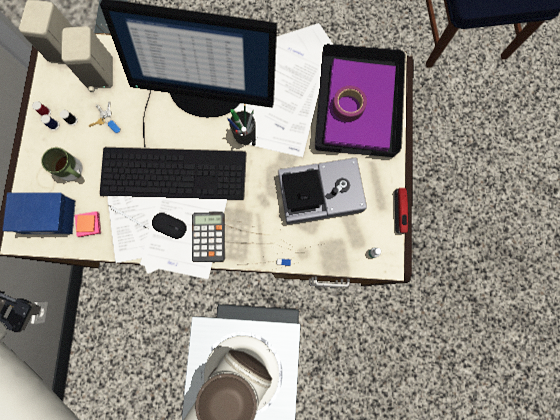

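View pics/wrist0.png

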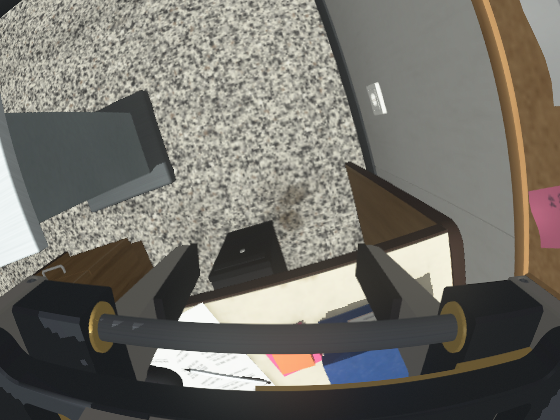

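The scene view shows the rewinder near (322,240) with its lid ajar on the left. In the top view it is at about (322,190), with the crank at (340,187), stapler at (402,211), bottle at (375,253) and calculator at (208,236). I'll enlarge both.

```bash
python3 - <<'E'
import cv2
a=cv2.imread("pics/top0.png")[145:235,265:385]; cv2.imwrite("pics/topc.png",cv2.resize(a,None,fx=6.5,fy=6.5,interpolation=cv2.INTER_CUBIC))
a=cv2.imread("pics/scene0.png")[190:290,260:390]; cv2.imwrite("pics/scenec.png",cv2.resize(a,None,fx=6,fy=6,interpolation=cv2.INTER_CUBIC))
E
```

```text
(no output)
```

View pics/topc.png

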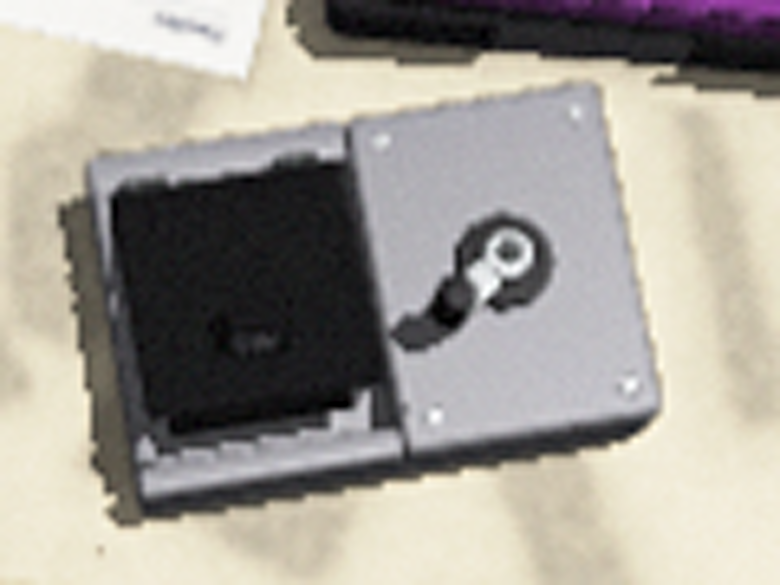

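View pics/scenec.png

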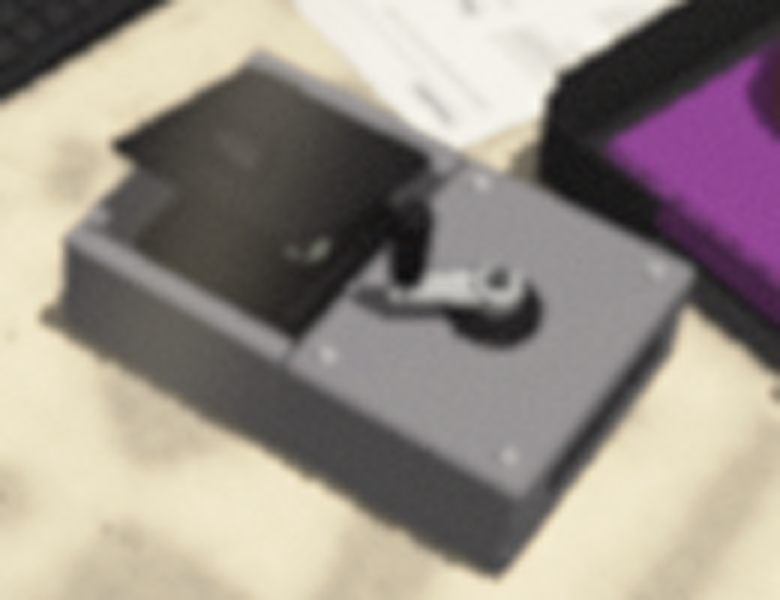

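```bash
cat > cal.py <<'E'
import numpy as np, cv2
C={"scene":dict(f=399.6360822539516,c=(277.86514887633297,209.99447778832416),R=np.array([[0.76535962,-0.64356844,0.00665725],[-0.45063657,-0.54324439,-0.70838705],[0.45951206,0.53917084,-0.70579279]]),t=np.array([-0.42540026,0.2404962,0.9841271])),
"top":dict(f=448.27221616021285,c=(282.29265093810733,201.87347088884906),R=np.array([[0.06440315,-0.99792271,0.00157913],[-0.9779463,-0.06342882,-0.198992],[0.1986788,0.01127141,-0.97999984]]),t=np.array([-0.11805588,0.49080267,1.28214708]))}
def proj(n,X):
    c=C[n]; p=np.atleast_2d(X)@c["R"].T+c["t"]; return p[:,:2]/p[:,2:]*c["f"]+np.array(c["c"])
def ray(n,uv,z):
    c=C[n]; d=c["R"].T@np.array([(uv[0]-c["c"][0])/c["f"],(uv[1]-c["c"][1])/c["f"],1]); o=-c["R"].T@c["t"]
    return o+d*(z-o[2])/d[2]
def un(uv,s,o): return (np.array(uv,float)+.5)/s-.5+np.array(o)
tc=lambda u,v: un((u,v),6.5,(265,145))
sc=lambda u,v: un((u,v),6,(260,190))
def W(pose,L):
    x,y,a=pose; L=np.atleast_2d(L); c,s=np.cos(a),np.sin(a)
    return np.c_[x+c*L[:,0]-s*L[:,1],y+s*L[:,0]+c*L[:,1],L[:,2]]
E
python3 - <<'E'
from cal import *
from scipy.optimize import least_squares
H=.065
obs=[("top",tc(600,85),(.08,-.12,H)),("top",tc(658,408),(-.08,-.12,H)),("top",tc(90,158),(.08,.12,H)),("top",tc(138,488),(-.08,.12,H)),
("top",tc(505.5,263),(0,-.06,H)),
("scene",sc(258,52),(.08,.12,H)),("scene",sc(693,270),(.08,-.12,H)),("scene",sc(520,492),(-.08,-.12,H)),("scene",sc(65,238),(-.08,.12,H)),("scene",sc(497,575),(-.08,-.12,0))]
f=lambda p: np.concatenate([proj(n,W(p,L))[0]-uv for n,uv,L in obs])
r=least_squares(f,[.6,-.06,.1]); print(r.x); print(r.fun.reshape(-1,2).round(1))
p=r.x; np.save("pose.npy",p)
print("axle",W(p,(0,-.06,.109)),"top washer",ray("top",tc(511,250),.088),"scene",ray("scene",sc(497,287),.088))
for z in (.129,.109):print("knob top?",ray("top",tc(457,290),z))
print("knobscene", ray("scene",sc(410,210),.129),ray("scene",sc(405,280),.086))
# lid angle
def lidpt(th,u,v,w): # u forward, v left offset, w above hinge in lid frame
    return (.06-u*np.cos(th)-w*np.sin(th)*-1*-1*-1 if 0 else .06-u*np.cos(th)+w*np.sin(th), .06+v, .066+u*np.sin(th)+w*np.cos(th))
for th in np.arange(0,.7,.05):
    q=[proj("scene",W(p,lidpt(th,.12,v,.007)))[0] for v in(.053,-.053)]+[proj("scene",W(p,lidpt(th,.092,0,.035)))[0]]
    q2=[proj("top",W(p,lidpt(th,.12,v,.007)))[0] for v in(.053,-.053)]+[proj("top",W(p,lidpt(th,.092,0,.035)))[0]]
    print(round(th,2),[((a+.5-np.array([260,190]))*6).astype(int) for a in q],[((a+.5-np.array([265,145]))*6.5).astype(int) for a in q2])
E
```

```text
[ 0.54426815 -0.19988424  0.22112653]
[[-0.3 -1.6]
 [ 1.   0.5]
 [-1.  -0.8]
 [ 0.1  0.8]
 [-0.6 -0.4]
 [ 0.1 -1.4]
 [ 1.  -0.5]
 [-0.5  1. ]
 [-1.3 -0.6]
 [ 0.2  2.3]]
axle [[ 0.55742788 -0.2584233   0.109     ]] top washer [ 0.55681702 -0.25969617  0.088     ] scene [ 0.55335458 -0.26181916  0.088     ]
knob top? [ 0.52705174 -0.23196032  0.129     ]
knob top? [ 0.5318537  -0.23409568  0.109     ]
knobscene [ 0.52653463 -0.23021833  0.129     ] [ 0.52702298 -0.23242953  0.086     ]
0.0 [array([ 97, 204]), array([290, 312]), array([230, 177])] [array([147, 444]), array([381, 408]), array([257, 353])]
0.05 [array([ 97, 194]), array([291, 303]), array([233, 168])] [array([147, 441]), array([382, 404]), array([257, 346])]
0.1 [array([ 98, 184]), array([293, 292]), array([236, 158])] [array([147, 437]), array([383, 400]), array([257, 340])]
0.15 [array([100, 173]), array([295, 282]), array([240, 148])] [array([147, 432]), array([384, 395]), array([256, 332])]
0.2 [array([102, 163]), array([298, 271]), array([243, 138])] [array([147, 426]), array([384, 389]), array([256, 325])]
0.25 [arr
[... 375 characters left out ...]
, array([312, 224]), array([261,  98])] [array([144, 398]), array([386, 361]), array([253, 290])]
0.45 [array([117, 105]), array([317, 212]), array([266,  88])] [array([143, 389]), array([386, 352]), array([252, 280])]
0.5 [array([122,  92]), array([322, 199]), array([271,  78])] [array([142, 380]), array([386, 342]), array([251, 270])]
0.55 [array([126,  80]), array([327, 186]), array([276,  68])] [array([141, 370]), array([385, 332]), array([250, 260])]
0.6 [array([131,  68]), array([332, 174]), array([282,  58])] [array([140, 360]), array([385, 322]), array([248, 249])]
0.65 [array([137,  55]), array([338, 161]), array([287,  48])] [array([139, 349]), array([385, 311]), array([247, 238])]
```

```bash
cat > h.py <<'E'
from cal import *
from workcell import bot
from scipy.spatial.transform import Rotation as Ro
p=np.load("pose.npy")
def rot(phi):
    x=np.array([np.cos(phi),np.sin(phi),0]); z=np.array([0,0,-1.]); return Ro.from_matrix(np.c_[x,np.cross(z,x),z]).as_rotvec()
PHI=p[2]-np.pi/2
def loc(x,y,z): return W(p,(x,y,z))[0]
E
python3 - <<'E'
from h import *
for uv in [(110,45),(275,105),(195,98),(255,105),(40,212),(62,165),(243,125)]:
    print(uv,[ray("top",uv,z).round(2) for z in (0.,.1,.2,.3)])
for z in (.2,.12): print(bot.inverse_kinematics(loc(-.025,.06,z),rot(PHI)))
print(bot.current_clock())
E
```

```text
(110, 45) [array([1.  , 0.52, 0.  ]), array([0.94, 0.47, 0.1 ]), array([0.89, 0.43, 0.2 ]), array([0.83, 0.38, 0.3 ])]
(275, 105) [array([ 0.82, -0.04,  0.  ]), array([ 0.78, -0.05,  0.1 ]), array([ 0.74, -0.05,  0.2 ]), array([ 0.69, -0.05,  0.3 ])]
(195, 98) [array([0.83, 0.22, 0.  ]), array([0.79, 0.19, 0.1 ]), array([0.74, 0.17, 0.2 ]), array([0.7 , 0.15, 0.3 ])]
(255, 105) [array([0.82, 0.02, 0.  ]), array([0.78, 0.01, 0.1 ]), array([0.73, 0.  , 0.2 ]), array([ 0.69, -0.  ,  0.3 ])]
(40, 212) [array([0.43, 0.65, 0.  ]), array([0.41, 0.6 , 0.1 ]), array([0.4 , 0.54, 0.2 ]), array([0.38, 0.49, 0.3 ])]
(62, 165) [array([0.58, 0.61, 0.  ]), array([0.55, 0.56, 0.1 ]), array([0.53, 0.51, 0.2 ]), array([0.5 , 0.45, 0.3 ])]
(243, 125) [array([0.75, 0.06, 0.  ]), array([0.71, 0.04, 0.1 ]), array([0.67, 0.03, 0.2 ]), array([0.63, 0.02, 0.3 ])]
[-5.11315408e-01  4.67776241e-02  1.74673919e+00 -4.44089210e-16
  1.34807583e+00  8.38354387e-01]
[-5.11315408e-01  1.30467325e-01  1.82353840e+00 -4.44089210e-16
  1.18758693e+00  8.38354387e-01]
0.15
```

```bash
python3 - <<'E'
from h import *
bot.goto((.43,.1,.25),rot(-.3))
bot.set_gripper(0.0,20)
bot.goto(loc(-.021,.06,.18),rot(PHI))
c=bot.read_camera("wrist"); cv2.imwrite("pics/w1.png",c["pixels"])
c=bot.read_camera("scene"); cv2.imwrite("pics/s1.png",c["pixels"])
a=c["pixels"][150:290,240:400]; cv2.imwrite("pics/s1c.png",cv2.resize(a,None,fx=4,fy=4,interpolation=cv2.INTER_CUBIC))
print(bot.current_clock(),bot.current_ee_pos(),bot.current_contact_force(),bot.current_opening())
E
```

```text
4.525 [ 0.51093499 -0.14476134  0.18065438] [-1.32987769  0.16787423  1.37675922] 0.004340312184233386
```

View pics/w1.png

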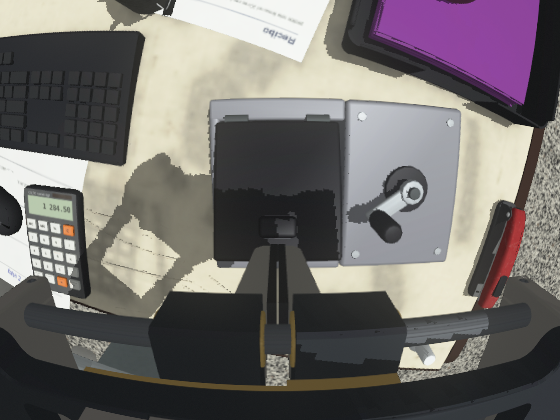

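View pics/s1c.png

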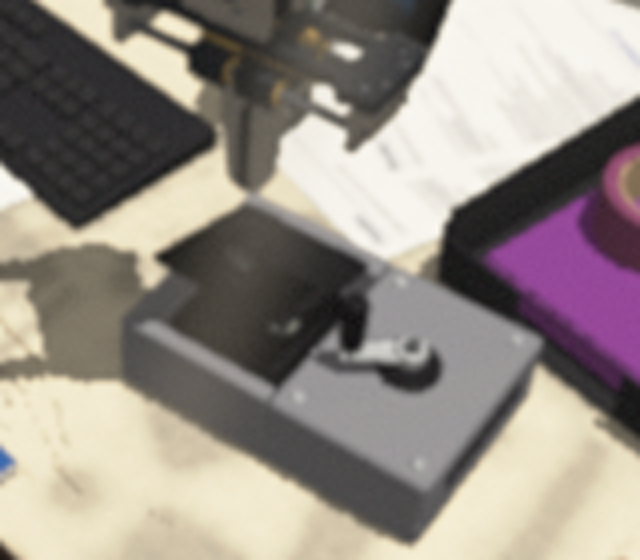

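Wrist view: the rewinder is square to the image, with the rib top at about (278,226), knob top at about (386,233) and axle nut at (414,193). The tips are just below the rib. I'll project the model into this view to check the pose.

```bash
python3 - <<'E'
from h import *
c=bot.read_camera("wrist")
def fe(X):
    q=c["R"]@np.array(X)+c["t"]; th=np.arctan2(np.hypot(q[0],q[1]),q[2]); d=q[:2]/np.hypot(*q[:2])
    return (c["cx"]+c["fx"]*th*d[0],c["cy"]+c["fx"]*th*d[1])
def fr(uv,z):
    d=np.array(uv)-[c["cx"],c["cy"]]; r=np.hypot(*d); th=r/c["fx"]; v=np.r_[np.sin(th)*d/r,np.cos(th)]
    w=c["R"].T@v; o=-c["R"].T@c["t"]; return o+w*(z-o[2])/w[2]
print("axle nut .088",fe(loc(0,-.06,.088)))
print("corners",[np.round(fe(loc(*q,.065))) for q in [(.08,.12),(.08,-.12),(-.08,-.12),(-.08,.12)]])
for th in (.2,.25,.3):
    print(th,"rib",fe(loc(.06-.092*np.cos(th)+.035*np.sin(th),.06,.066+.092*np.sin(th)+.035*np.cos(th))))
print("tcp",fe(bot.current_ee_pos()))
print("axle from wrist",fr((414,193),.088),loc(0,-.06,.088),"knob",fr((385,234),.129))
a=c["pixels"][90:280,200:470]; cv2.imwrite("pics/w1c.png",cv2.resize(a,None,fx=2.9,fy=2.9,interpolation=cv2.INTER_CUBIC))
np.save("c1.npy",np.r_[c["R"].ravel(),c["t"]])
E
```

```text
axle nut .088 (np.float64(415.2800388779495), np.float64(192.58434044720218))
corners [array([211.,  97.]), array([464., 109.]), array([447., 263.]), array([218., 267.])]
0.2 rib (np.float64(279.49108052299295), np.float64(229.3957104810629))
0.25 rib (np.float64(279.54526416417536), np.float64(227.65231985862735))
0.3 rib (np.float64(279.60123119968296), np.float64(225.51602094341277))
tcp (np.float64(278.3975669512289), np.float64(259.0762580585399))
axle from wrist [ 0.55676869 -0.25730708  0.088     ] [ 0.55742788 -0.2584233   0.088     ] knob [ 0.52538741 -0.22415425  0.129     ]
```

View pics/w1c.png

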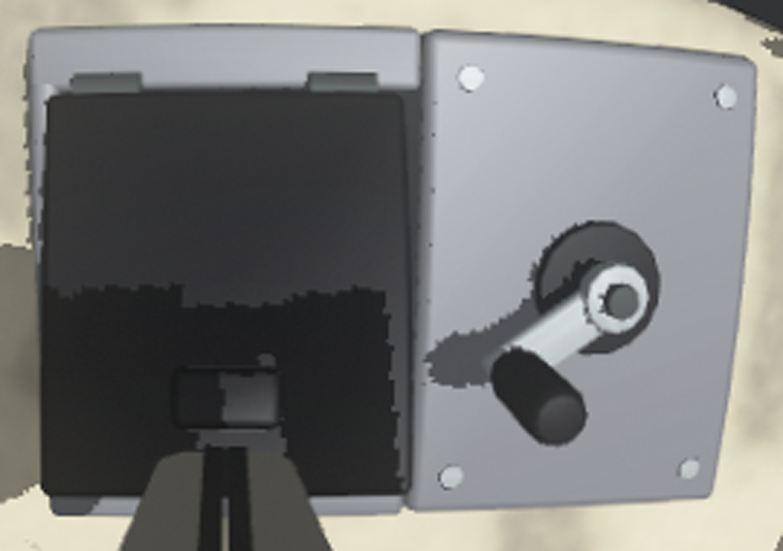

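The pose is good to about 1 mm and the lid is at about 0.26 rad. I'll press it along the lid's arc, watching the force.

```bash
python3 - <<'E'
from h import *
def rib(th,dz=0): return loc(.06-.092*np.cos(th)+.035*np.sin(th)-.001,.06,.066+.092*np.sin(th)+.035*np.cos(th)+dz)
bot.line_to(rib(.28,.008),max_speed=.1); f0=bot.current_contact_force()
print("f0",f0.round(1))
for th in [.24,.2,.16,.13,.11,.09,.07,.05,.03,.015,.0,-.01,-.02,-.03]:
    bot.line_to(rib(th),max_speed=.05)
    f=bot.current_contact_force()-f0
    print(th,f.round(1),(bot.current_ee_pos()-rib(th)).round(4)[2],round(bot.current_clock(),2))
    if f[2]>32 or (th<=0 and f[2]>24): break
bot.hold(.1);print((bot.current_contact_force()-f0).round(1))
bot.line_to(bot.current_ee_pos()+np.array([0,0,.05]))
c=bot.read_camera("wrist"); a=c["pixels"][90:330,150:470]; cv2.imwrite("pics/w2c.png",cv2.resize(a,None,fx=2.4,fy=2.4,interpolation=cv2.INTER_CUBIC))
c=bot.read_camera("scene"); a=c["pixels"][150:290,240:400]; cv2.imwrite("pics/s2c.png",cv2.resize(a,None,fx=4,fy=4,interpolation=cv2.INTER_CUBIC))
E
```

```text
f0 [0.5 0.2 0.3]
0.24 [-0.2 -0.1 -0.1] -0.0003 5.57
0.2 [ 0.5  0.2 -0.2] -0.0002 5.82
0.16 [-0.7  0.4 -0.2] -0.0003 6.07
0.13 [-1.5 -0.7 -0. ] -0.0002 6.32
0.11 [ 0.9 -0.1  2.7] 0.0004 6.57
0.09 [1.3 1.2 3.1] 0.0004 6.82
0.07 [-0.2  0.3 -0.5] -0.0008 7.07
0.05 [-0.4 -0.5  0.1] -0.0005 7.32
0.03 [-1.1 -0.5 -0.4] -0.0002 7.57
0.015 [-0.7 -0.7 -0.4] -0.0001 7.82
0.0 [-0.7  0.4  1.5] 0.0003 8.07
-0.01 [-0.5 -0.   6.3] 0.0012 8.32
-0.02 [-2.6  2.5 11.7] 0.002 8.57
-0.03 [-4.4  3.8 15.5] 0.0028 8.82
[-4.1  4.7 16.9]
```

View pics/w2c.png

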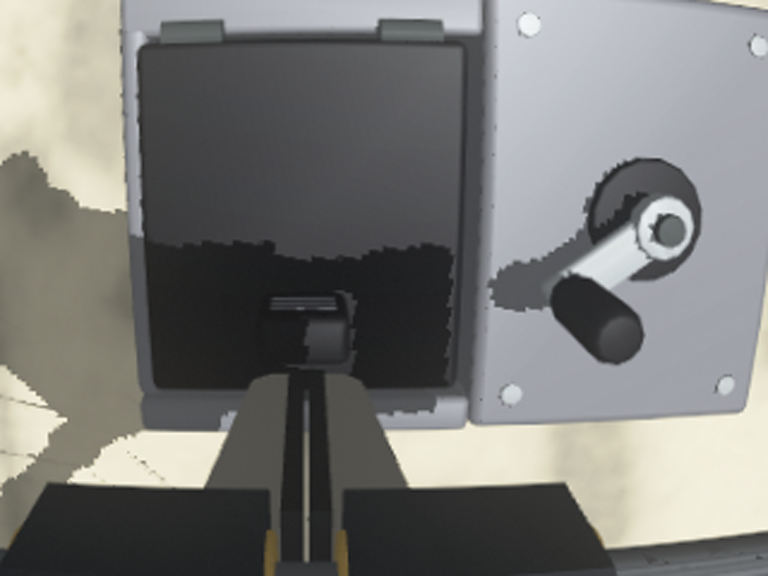

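View pics/s2c.png

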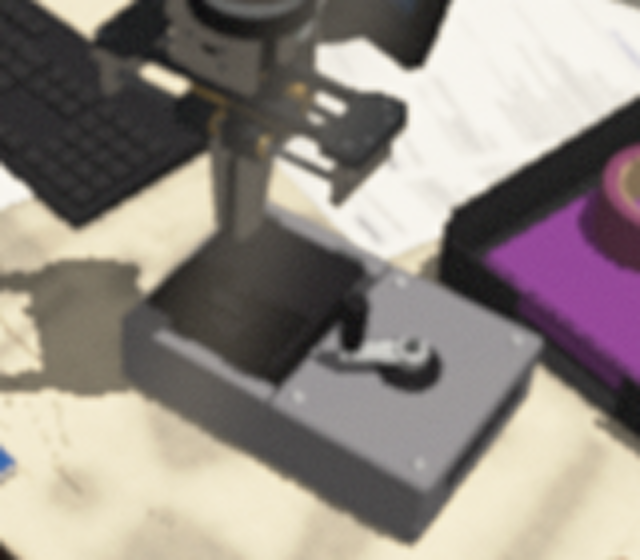

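The lid lies flush in both views, with the rib at about (305,330) in the wrist crop. Next I pinch the rib across its 28 mm width and tug.

```bash
python3 - <<'E'
from h import *
bot.set_gripper(.58)
bot.line_to(loc(-.032,.06,.11),max_speed=.1)
bot.line_to(loc(-.032,.06,.080),max_speed=.06)
print("pre",bot.current_contact_force().round(1),bot.current_opening())
bot.set_gripper(0,25)
f0=bot.current_contact_force(); z0=bot.current_ee_pos()[2]; P=bot.current_ee_pos()
print("grip",f0.round(1),bot.current_opening()*92,z0)
for i in range(1,13):
    bot.line_to(loc(-.032,.06,.080+i*.0007),max_speed=.02)
    f=bot.current_contact_force(); print(i,f.round(1),round((bot.current_ee_pos()[2]-z0)*1000,2),round(bot.current_opening()*92,1),round(bot.current_clock(),2))
    if f[2]-f0[2]<-6: break
bot.hold(.3); print(bot.current_contact_force().round(1),bot.current_ee_pos()[2]-z0)
c=bot.read_camera("wrist"); a=c["pixels"][90:330,150:470]; cv2.imwrite("pics/w3c.png",cv2.resize(a,None,fx=2.4,fy=2.4,interpolation=cv2.INTER_CUBIC))
E
```

```text
pre [ 0.  -0.4 -0.6] 0.5799173451009321
grip [-1.3  4.5  3.6] 27.958739058575567 0.08021878552827834
1 [ 2.4  4.1 -1.4] 0.12 28.1 12.37
2 [ 3.1  5.3 -3.4] 0.6 27.5 12.62
[ 3.5  5.1 -3.1] 0.0005806391607072747
```

View pics/w3c.png

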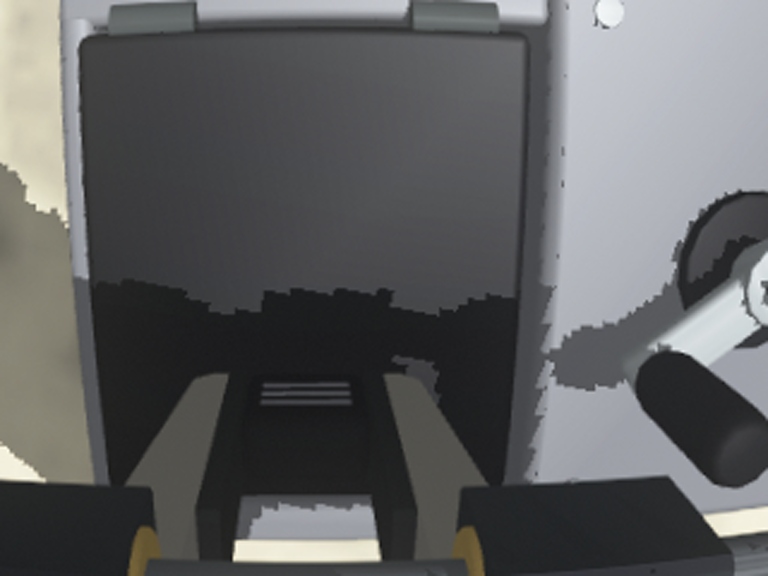

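The rib is pinched (28 mm) and pulled with about 3 N so far. I'll continue to about 7 N.

```bash
python3 - <<'E'
from h import *
z0=.0802
for i in range(1,16):
    bot.line_to(loc(-.032,.06,.0814+i*.0005),max_speed=.02)
    fs=[]
    for k in range(3): bot.hold(.04); fs.append(bot.current_contact_force())
    f=np.mean(fs,0); print(i,f.round(1),round((bot.current_ee_pos()[2]-z0)*1000,2),round(bot.current_opening()*92,1),round(bot.current_clock(),2))
    if f[2]<-6.3 : break
for k in range(5): bot.hold(.1); print(bot.current_contact_force().round(1),(bot.current_ee_pos()[2]-z0).round(5))
E
```

```text
1 [ 5.3  5.  -4.5] 0.9 27.8 13.34
2 [ 5.8  4.7 -6.3] 1.31 27.9 13.72
3 [ 5.6  4.4 -6.5] 1.78 27.5 14.09
[ 4.9  4.  -6.3] 0.00176
[ 6.8  5.4 -5.9] 0.00178
[ 5.8  4.7 -7.3] 0.00178
[ 6.   4.2 -7.2] 0.00178
[ 4.6  4.  -7.1] 0.00179
```

```bash
python3 - <<'E'
from h import *
z0=.0802
for i in range(1,8):
    bot.line_to(loc(-.032,.06,.0829+i*.0003),max_speed=.02)
    fs=[]
    for k in range(3): bot.hold(.04); fs.append(bot.current_contact_force())
    f=np.mean(fs,0); print(i,f.round(1),round((bot.current_ee_pos()[2]-z0)*1000,2),round(bot.current_opening()*92,1),round(bot.current_clock(),2))
    if f[2]<-8.3 : break
E
```

```text
1 [ 5.9  4.7 -7.3] 1.97 27.8 14.97
2 [ 6.9  4.7 -8.6] 2.13 27.9 15.34
```

The force climbs steeply (8.6 N at 2.1 mm) with no give, so the catch held. I'll ease off, release, and line up over the knob.

```bash
python3 - <<'E'
from h import *
cc=np.load("c1.npy"); R=cc[:9].reshape(3,3); t=cc[9:]
bot.line_to(loc(-.032,.06,.0802),max_speed=.03)
bot.set_gripper(.58); bot.line_to(loc(-.032,.06,.15),max_speed=.15)
def fr(uv,z,R,t,c):
    d=np.array(uv)-[c["cx"],c["cy"]]; r=np.hypot(*d); th=r/c["fx"]; v=np.r_[np.sin(th)*d/r,np.cos(th)]
    w=R.T@v; o=-R.T@t; return o+w*(z-o[2])/w[2]
c=bot.read_camera("wrist")
k=fr((393.1,233.1),.129,R,t,c); a=loc(0,-.06,.129); d=k-a
print("knob",k,"r",np.hypot(*d[:2]),np.arctan2(d[1],d[0]))
bot.goto(a+d*.04/np.hypot(*d[:2])+[0,0,.04],rot(PHI))
c=bot.read_camera("wrist"); cv2.imwrite("pics/w4.png",c["pixels"])
print(bot.current_clock(),bot.current_contact_force().round(1), bot.current_joints().round(2))
E
```

```text
knob [ 0.5274435  -0.23042036  0.129     ] r 0.041027157445305266 2.390351399451051
17.3167 [-0.3 -0.8  0.1] [-0.62  0.2   1.64  0.    1.3   0.73]
```

View pics/w4.png

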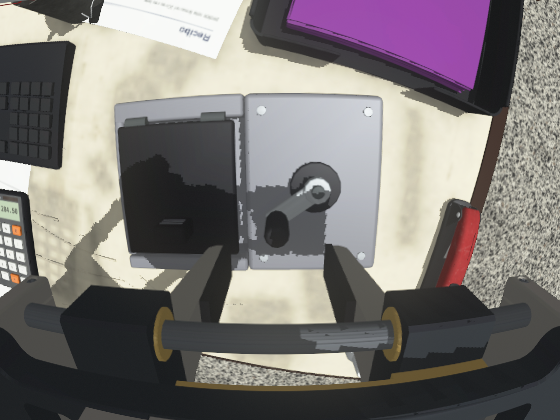

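The knob is at (277,230), centred between the fingers, and the lid looks shut. I'll grip it and wind half a turn to see the force signature.

```bash
cat > crank.py <<'E'
from h import *
import json,sys
A=loc(0,-.06,.098); A0=2.390
def pos(ang): return A+.040*np.array([np.cos(A0-ang),np.sin(A0-ang),0])
def comp(ang):
    f=bot.current_contact_force(); t=np.array([np.sin(A0-ang),-np.cos(A0-ang)]); r=np.array([np.cos(A0-ang),np.sin(A0-ang)])
    return -f[:2]@t, f[:2]@r, f[2]   # resistance, radial(out +), fz
def run(a,amax,step=np.radians(20),stop=None):
    low=0
    while a<amax-1e-6:
        a=min(a+step,amax); bot.line_to(pos(a),max_speed=.056)
        q=comp(a); d=bot.current_ee_pos()[:2]-A[:2]
        lag=(A0-a-np.arctan2(d[1],d[0])+np.pi)%(2*np.pi)-np.pi
        print(f"{np.degrees(a):.0f} res {q[0]:.1f} rad {q[1]:.1f} fz {q[2]:.1f} lag {-np.degrees(lag):.1f} r {np.hypot(*d)*1000:.1f} t {bot.current_clock():.2f}")
        low=low+1 if q[0]<3 else 0
        if stop and low>=stop: print("STOP"); break
    return a
E
python3 - <<'E'
from crank import *
bot.line_to(pos(0),max_speed=.1)
print(bot.current_contact_force().round(1))
bot.set_gripper(0,40); print(bot.current_opening()*92,bot.current_contact_force().round(1))
a=run(0,np.radians(180))
E
```

```text
[-0.4  0.2  0.8]
17.15428045434376 [-0.7  0.9  0.7]
20 res 0.9 rad 3.4 fz 4.9 lag -0.2 r 40.5 t 19.22
40 res 4.0 rad 4.1 fz 6.6 lag 0.7 r 40.9 t 19.62
60 res 7.8 rad 5.6 fz 7.6 lag 1.6 r 41.2 t 20.02
80 res 10.4 rad 3.9 fz 9.9 lag 2.8 r 41.5 t 20.42
100 res -3.6 rad 5.7 fz -1.3 lag -2.5 r 41.1 t 20.82
120 res -2.1 rad 5.1 fz -0.8 lag -1.3 r 40.9 t 21.22
140 res 1.4 rad 4.2 fz 1.2 lag -0.1 r 40.6 t 21.62
160 res 4.1 rad 3.9 fz 1.1 lag 0.9 r 40.2 t 22.02
180 res 6.3 rad 2.3 fz 0.5 lag 1.8 r 39.8 t 22.42
```

The force is jerky, rising to about 10 N, slipping and rising again. I'll carry on in finer steps and pause once the resistance stays low for 80°.

```bash
sed -i 's/max_speed=.056/max_speed=.06/' crank.py; python3 - <<'E'
from crank import *
a=run(np.radians(180),np.radians(540),np.radians(10),stop=8)
E
```

```text
190 res 8.0 rad 1.0 fz 0.2 lag 2.2 r 39.6 t 22.68
200 res 9.4 rad 0.7 fz 0.2 lag 2.6 r 39.4 t 22.95
210 res 9.9 rad -0.3 fz -1.3 lag 3.0 r 39.2 t 23.22
220 res -4.0 rad -3.7 fz 5.9 lag -2.5 r 39.2 t 23.48
230 res -3.4 rad -4.0 fz 7.1 lag -2.7 r 39.1 t 23.75
240 res -1.4 rad -5.0 fz 5.3 lag -2.2 r 39.0 t 24.02
250 res -0.8 rad -4.7 fz 4.2 lag -1.6 r 38.9 t 24.28
260 res -0.4 rad -5.4 fz 3.2 lag -1.0 r 38.9 t 24.55
270 res 0.7 rad -5.6 fz 0.3 lag -0.4 r 38.9 t 24.82
280 res 2.5 rad -6.2 fz 0.3 lag 0.3 r 38.9 t 25.08
290 res 4.1 rad -7.1 fz -2.1 lag 1.1 r 39.0 t 25.35
300 res 4.5 rad -6.3 fz -2.8 lag 1.9 r 39.0 t 25.62
310 res 6.1 rad -6.3 fz -3.8 lag 2.8 r 39.1 t 25.88
320 res 6.7 rad -5.7 fz -4.1 lag 3.7 r 39.2 t 26.15
330 res 8.1 rad -3.9 fz -3.2 lag 4.4 r 39.3 t 26.42
340 res 9.7 rad -3.0 fz -2.0 lag 5.2 r 39.5 t 26.68
350 res -4.6 rad -0.8 fz 1.8 lag -0.2 r 40.0 t 26.95
360 res -5.7 rad 0.1 fz 3.0 lag -1.8 r 40.2 t 27.22
370 res -3.5 rad 2.3 fz 3.5 lag -0.7 r 40.3 t 27.48
380 res -1.2 rad 4.7 fz 5.5 lag -0.0 r 40.5 t 27.75
390 res -1.3 rad 5.5 fz 6.3 lag 0.4 r 40.7 t 28.02
400 res 1.3 rad 5.9 fz 6.7 lag 0.7 r 40.8 t 28.28
410 res 2.2 rad 6.5 fz 7.2 lag 1.0 r 41.0 t 28.55
420 res 3.5 rad 6.8 fz 7.6 lag 1.4 r 41.1 t 28.82
430 res 5.5 rad 7.9 fz 8.3 lag 1.7 r 41.2 t 29.08
440 res 6.7 rad 6.1 fz 7.8 lag 2.1 r 41.2 t 29.35
450 res 7.0 rad 6.7 fz 8.5 lag 2.6 r 41.3 t 29.62
460 res 9.3 rad 6.9 fz 8.3 lag 3.0 r 41.3 t 29.88
470 res 10.7 rad 4.4 fz 8.9 lag 3.5 r 41.2 t 30.15
480 res -4.9 rad 6.8 fz -1.5 lag -3.0 r 40.8 t 30.42
490 res -4.2 rad 4.6 fz 0.0 lag -4.4 r 40.7 t 30.68
500 res -3.8 rad 4.3 fz 1.3 lag -3.4 r 40.6 t 30.95
510 res -0.9 rad 4.6 fz 0.6 lag -1.9 r 40.4 t 31.22
520 res 0.0 rad 4.9 fz 1.4 lag -0.7 r 40.2 t 31.48
530 res 1.0 rad 3.7 fz 3.1 lag -0.1 r 40.0 t 31.75
540 res 2.1 rad 2.5 fz 3.7 lag 0.2 r 39.8 t 32.02
```

The saw-tooth repeats about every 130°: resistance ramps to about 10 N, snaps back, and passes 3 N again within 70° each time. Staying low for 110° or more therefore means release. I'll also correct the axle centre by about 1.5 mm, from the radial-force pattern.

```bash
sed -i 's/^A=loc(0,-.06,.098)/A=loc(0,-.06,.098)+np.array([.0011,.0013,0])/' crank.py; python3 - <<'E'
from crank import *
a=run(np.radians(540),np.radians(1100),np.radians(10),stop=9)
E
```

```text
550 res 3.9 rad 2.8 fz 3.0 lag 0.3 r 40.0 t 32.27
560 res 4.9 rad 1.7 fz 2.1 lag 0.6 r 40.0 t 32.53
570 res 5.8 rad 2.5 fz 1.8 lag 1.0 r 40.1 t 32.80
580 res 8.0 rad 1.1 fz 0.8 lag 1.5 r 40.1 t 33.07
590 res 9.2 rad 1.9 fz 0.3 lag 1.9 r 40.2 t 33.33
600 res 9.6 rad -0.5 fz -1.2 lag 2.5 r 40.2 t 33.60
610 res -5.1 rad 0.6 fz 10.0 lag -2.9 r 40.3 t 33.87
620 res -4.7 rad 0.5 fz 9.4 lag -3.6 r 40.4 t 34.13
630 res -3.5 rad -0.6 fz 8.2 lag -3.0 r 40.4 t 34.40
640 res -1.9 rad -0.8 fz 7.5 lag -2.3 r 40.4 t 34.67
650 res -0.7 rad -0.4 fz 4.8 lag -1.7 r 40.4 t 34.93
660 res 0.4 rad -0.6 fz 4.4 lag -1.1 r 40.4 t 35.20
670 res 2.2 rad 0.2 fz 3.7 lag -0.4 r 40.3 t 35.47
680 res 2.5 rad 0.8 fz 5.0 lag -0.1 r 40.2 t 35.73
690 res 4.7 rad 1.7 fz 4.9 lag 0.5 r 40.2 t 36.00
700 res 6.0 rad 0.3 fz 4.8 lag 1.0 r 40.2 t 36.27
710 res 7.2 rad -0.9 fz 4.1 lag 1.6 r 40.1 t 36.53
720 res 8.8 rad -0.9 fz 5.8 lag 2.2 r 40.1 t 36.80
730 res 9.8 rad -1.1 fz 7.3 lag 2.9 r 40.1 t 37.07
740 res -5.4 rad -2.8 fz 1.6 lag -1.9 r 40.0 t 37.33
750 res -5.4 rad -3.3 fz 1.3 lag -2.4 r 40.0 t 37.60
760 res -3.4 rad -3.7
[... 1091 characters left out ...]
4 r 40.2 t 43.47
980 res 8.1 rad 2.3 fz 1.4 lag 1.9 r 40.2 t 43.73
990 res 9.7 rad 1.4 fz -0.5 lag 2.4 r 40.2 t 44.00
1000 res 11.4 rad -0.5 fz -0.4 lag 3.0 r 40.2 t 44.27
1010 res -4.3 rad 1.3 fz 9.3 lag -3.3 r 40.4 t 44.53
1020 res -4.9 rad 0.4 fz 9.3 lag -3.7 r 40.4 t 44.80
1030 res -2.6 rad -0.1 fz 8.2 lag -3.1 r 40.4 t 45.07
1040 res -1.7 rad -1.3 fz 6.7 lag -2.3 r 40.4 t 45.33
1050 res -0.9 rad -0.8 fz 6.5 lag -1.5 r 40.4 t 45.60
1060 res 1.2 rad -2.0 fz 5.6 lag -0.4 r 40.3 t 45.87
1070 res 2.9 rad -1.1 fz 5.2 lag 0.5 r 40.2 t 46.13
1080 res 3.4 rad -2.1 fz 5.2 lag 1.4 r 40.2 t 46.40
1090 res 5.2 rad -1.5 fz 7.3 lag 2.0 r 40.1 t 46.67
1100 res 6.2 rad -1.3 fz 9.0 lag 2.7 r 40.1 t 46.93
```

```bash
python3 - <<'E'
from crank import *
print(bot.current_opening()*92)
a=run(np.radians(1100),np.radians(1600),np.radians(10),stop=9)
print(bot.current_opening()*92)
E
```

```text
17.00650983472078
1110 res 7.6 rad -1.7 fz 9.8 lag 3.4 r 40.1 t 47.20
1120 res 8.2 rad -1.2 fz 12.0 lag 4.0 r 40.1 t 47.47
1130 res 9.9 rad -1.4 fz 13.5 lag 4.7 r 40.1 t 47.73
1140 res -4.2 rad -0.3 fz 3.4 lag -0.7 r 39.9 t 48.00
1150 res -4.7 rad -1.1 fz 3.9 lag -0.9 r 39.8 t 48.27
1160 res -2.1 rad -0.5 fz 4.6 lag -0.0 r 39.9 t 48.53
1170 res -1.7 rad -0.1 fz 5.8 lag 0.6 r 39.9 t 48.80
1180 res -1.1 rad -0.5 fz 6.8 lag 1.2 r 39.9 t 49.07
1190 res 0.8 rad 0.6 fz 8.1 lag 1.8 r 39.9 t 49.33
1200 res 2.5 rad 1.9 fz 6.7 lag 2.4 r 39.9 t 49.60
1210 res 3.8 rad 2.7 fz 7.7 lag 3.0 r 39.8 t 49.87
1220 res 5.1 rad 2.6 fz 7.4 lag 3.6 r 39.8 t 50.13
1230 res 5.8 rad 3.5 fz 6.7 lag 4.1 r 39.8 t 50.40
1240 res 7.4 rad 3.5 fz 5.6 lag 4.6 r 39.8 t 50.67
1250 res 9.4 rad 3.5 fz 5.4 lag 4.9 r 39.8 t 50.93
1260 res 10.7 rad 4.0 fz 3.7 lag 5.1 r 39.8 t 51.20
1270 res -5.1 rad 3.4 fz 5.0 lag -1.5 r 40.0 t 51.47
1280 res -4.0 rad 3.6 fz 6.1 lag -2.7 r 40.1 t 51.73
1290 res -2.3 rad 3.8 fz 6.5 lag -2.3 r 40.1 t 52.00
1300 res -1.9 rad 3.6 fz 6.5 lag -2.0 r 40.1 t 52.27
1310 res -0.2 rad 2.4 fz 5.8 lag -1.7 r 40.2 t 52.53
1320 res 0.9 rad 3.5 fz 5.5 lag -1.4 r 40.2 t 52.80
1330 res 2.1 rad 2.6 fz 4.2 lag -1.1 r 40.2 t 53.07
1340 res 4.8 rad 3.4 fz 4.1 lag -0.4 r 40.2 t 53.33
1350 res 3.7 rad 1.7 fz 4.2 lag 0.2 r 40.2 t 53.60
1360 res 5.2 rad 0.8 fz 3.5 lag 0.5 r 40.3 t 53.87
1370 res 5.2 rad 0.5 fz 3.5 lag 0.9 r 40.3 t 54.13
1380 res 1.6 rad 0.6 fz 3.4 lag 0.7 r 40.3 t 54.40
1390 res -1.1 rad 1.0 fz 7.6 lag -2.3 r 40.4 t 54.67
1400 res 0.0 rad -0.9 fz 7.0 lag -2.3 r 40.3 t 54.93
1410 res -0.6 rad -0.7 fz 6.1 lag -2.1 r 40.3 t 55.20
1420 res -0.3 rad -2.1 fz 6.5 lag -1.8 r 40.3 t 55.47
1430 res 0.0 rad -3.3 fz 5.4 lag -0.9 r 40.3 t 55.73
1440 res -0.0 rad -1.9 fz 5.0 lag -0.1 r 40.2 t 56.00
1450 res -1.2 rad -1.2 fz 5.0 lag 0.3 r 40.2 t 56.27
1460 res -1.3 rad -1.4 fz 5.6 lag 0.5 r 40.1 t 56.53
STOP
17.071648956810787
```

The resistance fell out at about 1375–1385° and stayed flat near 0 N for 80° without the usual −5 N jump and ramp, so the tape is off. I'll let go and retreat upward.

```bash
python3 - <<'E'
from crank import *
bot.set_gripper(.5); P=bot.current_ee_pos(); P[2]=.20
bot.line_to(P,max_speed=.12); print(bot.current_contact_force().round(1),bot.current_opening(),bot.current_clock())
c=bot.read_camera("wrist"); cv2.imwrite("pics/w5.png",c["pixels"])
E
```

```text
[-1.  -0.1 -0.2] 0.5014218464425316 58.125
```

View pics/w5.png

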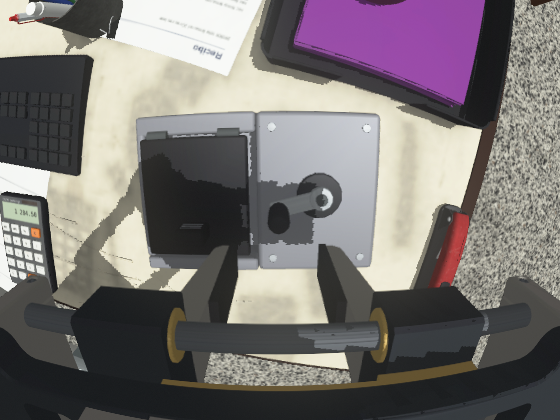

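The lid is shut at about (195,195), the crank is free at about (280,215), the gripper is clear of everything, and the calculator and stapler haven't moved. Handing in.

```bash
python3 - <<'E'
from workcell import bot
print(bot.job_done(),bot.current_clock())
E
```

```text
the job is handed in; nothing more can be done
the job is handed in; nothing more can be done
```

The lid is shut with its catch holding, the tape is off the other reel, and I handed the job in at about 58 s of the 72 s allowed.

- **Lid:** I pressed it down along its arc. The highest force I read while the catch went in was only about 3 N, below the 8–18 N given, probably because I read only between steps. I then pressed it against its stop with about 17 N.
- **Tug check:** I pinched the rib across its width and pulled up to about 8.6 N. It moved about 2 mm (the stated play), then the force climbed steeply with no give, so I did not press again.
- **Crank:** I wound it clockwise, with resistance rising to about 10 N and slipping back roughly every 130°. At about 1380° (3.8 turns) it dropped to around 0 N and stayed there. I stopped at 1460°, about 80° later.
- **Final checks:** After letting go, the contact force was within its noise (about 1 N) and the gripper was clear. The last wrist picture showed the lid shut and the calculator and stapler apparently where they had been. I did not check the bottle and mouse again, though the arm never worked near them.

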